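# Fish the rotor nut out from under the bench shelf

### The arm

A 6-joint arm with a two-finger parallel gripper is mounted at the origin on the work surface. World frame = base frame: x ahead of the robot, y to its left, z up, the work surface at z = 0. Lengths are in m, angles in rad, forces in N, time in s.
With the tool pointing down it reaches from about 0.35 to 0.8 m from the base axis. Payload 7.3 kg.
Tool frame: the origin (TCP) lies between the finger pads; the fingertips stand 25 mm ahead of it and the grasp point (between the pads) lies 6 mm ahead of it (r.tip_extent is the distance from the TCP to the fingertips, in m); z points along the fingers, y is the line along which they close (so a half turn about z gives the same grasp; the last joint's range is limited). The gripper opens to 85 mm and grips with 20 to 120 N. Pads are 22 mm wide; open, the fingers measure 114 mm over their backs; the gripper's body (76 mm by 85 mm) begins 54 mm behind the grasp point. The pads swing forward as they close: fully open they stand 13 mm farther back than shut.
Start: joints at [-0.146, 0.342, 1.524, -0, 1.275, -0.146], TCP at [0.525, 0, 0.256] pointing down, gripper open.
Joint ranges: [-2.53, 2.53], [-0.77, 2.02], [0.04, 2.7], [-1, 4.14], [0.28, 2.66], [-3.11, 3.11]. Speed limits (rad/s): [2.57, 2.57, 3.14, 3.14, 3.14, 3.14].

### API

Orientations are given as a unit quaternion [x, y, z, w].
In Python, from workcell import r, command_gripper, optics gives the robot as it stands. The module is installed in compiled form; this text tells all that it offers. Calls block until the motion is done:
- r.reach(position, orientation): joint-space move of the TCP to a pose.
- r.move_straight(position, orientation=None, speed=0.15, max_force=None): straight line of the TCP; orientation=None keeps the orientation; speed is the mean speed in m/s. With max_force (N) it stops when the force on the tool has changed by that much, and returns True; else False.
- r.movej(angles): joint-space move.
- command_gripper(opening, force=None): finger opening in m; force is the grip in N (None keeps the last); returns when the fingers have stopped.
- r.hold(seconds).
- r.solve_ik(position, orientation): joint angles nearest the present ones, or None.
- r.read_state(): the state.
- optics.get_image(name): name is "scene" or "side" or "wrist"; returns (picture, depth): 420x560x3 uint8, red, green, blue; 420x560 float32, m along the optical axis (not along the pixel's ray), 0 where there is no reading.
- optics.camera_model(name): a dict with "K" (3x3 intrinsics, pixels), "R" (3x3) and "t" (3): a world point X has camera coordinates R X + t; the wrist camera has in their place "tool_from_camera" (4x4, takes a point from camera to tool coordinates, whose origin is the TCP and whose axes are the flange's). Camera axes: x right, y down, z forward; pixel columns grow to the right and rows downward; lengths in m; the calibration is good to about 2 mm. A picture is of the moment at which its call begins: read the wrist's pose just before it. camera_model takes no time and is no camera call.
A pose or a line that the arm cannot do raises r.PlanningError and nothing moves.
- r.finish_job(): hands the job in; it is judged then, once.
The state is a dict: "time_s": time; "joint_positions": joint angles; "dq": joint speeds; "tau": joint torques, N m; "eef_pos": TCP position; "eef_rot": TCP orientation; "contact_force": force on the tool from outside, world axes, zero at the start; "torque": the same for the moment, N m; "grip_width": finger opening in m; "grip_force": force on a finger pad.
Only numpy, scipy, OpenCV 4.12 (cv2) and the standard library are available. Lean on these libraries where they do the work, as an engineer would, in place of code of your own. Each camera call takes 0.05 s, during which the arm holds its last target. There are 200 camera calls.

### The job

The red lock nut of the centrifuge rotor has rolled under the low clear shelf and lies against the cable duct at the back, where no hand fits. Take the flat hook from the pad, feel along the duct with its foot until it is behind the nut, touching everything only gently, and drag the nut out with the hook until the whole nut lies flat on the bench, just clear of the shelf's front edge. Then lay the hook back flat on the pad, and leave the culture dishes and the tube rack on the shelf where they are.

Things in the scene. Friction and masses are not known exactly. Their poses are not given: they have to be found in the camera images.
- shelf: Low fixed shelf: clear deck 130 (x) x 264 (y) x 5 mm on an upright plate at each y end. Origin: centre of its footprint, on the bench. Open front at its own x = -65 mm, facing -x. Room under it: 28 mm high, 256 mm long (y = -128 to +128 mm). A white cable duct, 20 mm high, stuck to the bench, runs under the back along y, through both end plates, and closes that room behind.
- shelf_front (a point): Middle of the shelf's front edge, at bench height; axes as the shelf. The duct's place is not measured and it was not stuck on squarely, so find it by touch: its upright face crosses this point's y = 0 somewhere between x = 105 and 117 mm, and is turned up to 0.15 rad either way from the y axis.
- nut_center (a point): Knurled red lock nut, 17 mm across, 8 mm high, about 18 g, flat on the bench under the shelf; point: its centre, 4 mm up. It starts with its rim within 1 mm of the duct's face, between 25 mm to the -y and 50 mm to the +y side of the shelf's middle: no room behind it; only a nose that slides along in touch with the duct pushes it off the duct.
- hook_grip (a point): Flat hook, 276 mm long, about 85 g. Point: where to hold its black grip, 13 mm above the hook's underside; x points to the foot, z up. Grip 16 mm wide (y), 26 mm high, x = -70 to +40 mm. A flat steel blade (12 mm wide, 4 mm thick, flush with the underside) joins it to the foot. Balances about 17 mm ahead of the point. Hold it firmly: side loads on the foot twist it in the hand.
- hook_foot (a point): Middle of the hook's foot, at (200, 22, -10.5) mm from hook_grip. The foot: a flat bar across the blade's end, 12 mm wide (x = 194 to 206 mm from hook_grip), 5 mm high, flush with the underside, out to the +y side only, from y = -6 mm to its round nose (radius 6 mm, tip at y = +50 mm). Never press the foot on anything (duct, nut, bench, shelf), or the hook on the shelf, with more than 25 N.
- pad: Thin teal absorbent pad, fixed to the bench, 360 (x) x 300 (y) x 2 mm. Origin: centre of its underside, on the bench. The hook and the two dishes lie on it.
- dish_a_center (a point): Round culture dish with dark red agar, 90 mm across, 14 mm high, on the pad; point: its centre, 7 mm up. Leave alone.
- dish_b_center (a point): A second dish, the same size, on the pad; point: its centre. Leave alone.
- tube_rack_center (a point): Blue tube rack, 63 (x) x 97 (y) x 75 mm with its tubes, standing on the shelf's deck towards the shelf's -y end; point: its centre, 37.5 mm above the deck. Leave alone.

How it is judged:
By the outcome, as a careful person would: the job done as asked, in the order asked, and still so for the second after the job is handed in, with the robot touching nothing.
It also fails if it takes over 64 s, if anything falls off the work surface, if the arm or the gripper's body presses on something with over 40 N, if the wrist force passes 120 N, or if a joint passes its speed limit or range.

## Working session

There is one attempt and no reset: what is moved stays moved. The work goes in short steps, each a Python script; the robot and the scene stay as the last script left them, time stands still between calls to the robot, and variables do not carry over. Pictures are saved under pics/ and viewed, at most 12 in all, crops included, and the job is handed in when it is done.

```bash
mkdir -p pics; ls; python3 - <<'E'
from workcell import r, optics
import cv2, numpy as np
for n in("scene","side"):
    p,d=optics.get_image(n); cv2.imwrite(f"pics/{n}0.png",p[:,:,::-1]); np.savez(f"{n}0.npz",p=p,d=d)
    m=optics.camera_model(n); print(n,{k:np.round(v,4).tolist() for k,v in m.items() if k in "KRt"})
m=optics.camera_model("wrist");print({k:np.round(v,4).tolist() for k,v in m.items()if k!='name'})
s=r.read_state();print(s["time_s"],s["eef_rot"],s["grip_width"],r.tip_extent)
E
```

```text
pics
scene {'K': [[473.3082, 0.0, 273.2887], [0.0, 473.3082, 217.2032], [0.0, 0.0, 1.0]], 'R': [[0.7529, 0.658, 0.0175], [0.4903, -0.5429, -0.6818], [-0.4391, 0.5219, -0.7313]], 't': [-0.4914, -0.1521, 1.5797]}
side {'K': [[470.1358, 0.0, 269.8535], [0.0, 470.1358, 209.1532], [0.0, 0.0, 1.0]], 'R': [[-0.9331, -0.3597, -0.0075], [-0.2322, 0.618, -0.7511], [0.2747, -0.6991, -0.6602]], 't': [0.5712, 0.1372, 1.1434]}
{'K': [[291.7134, 0.0, 276.1409], [0.0, 291.7134, 204.0487], [0.0, 0.0, 1.0]], 'tool_from_camera': [[-0.0008, -0.9558, -0.2941, 0.0753], [1.0, -0.0006, -0.0007, -0.0001], [0.0005, -0.2941, 0.9558, -0.1179], [0.0, 0.0, 0.0, 1.0]]}
0.1 [ 7.07115505e-01  7.07097707e-01 -4.19421184e-04 -5.64251793e-04] 0.08557786972474482 0.025
```

View pics/scene0.png

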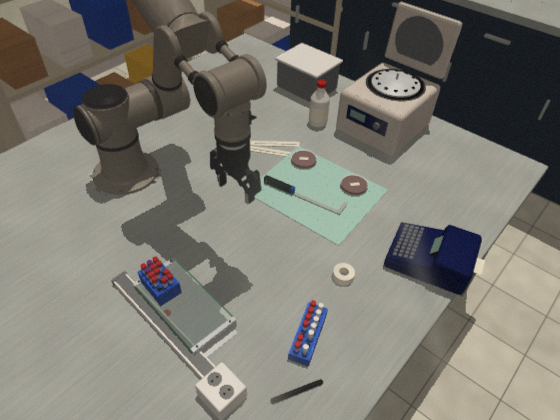

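View pics/side0.png

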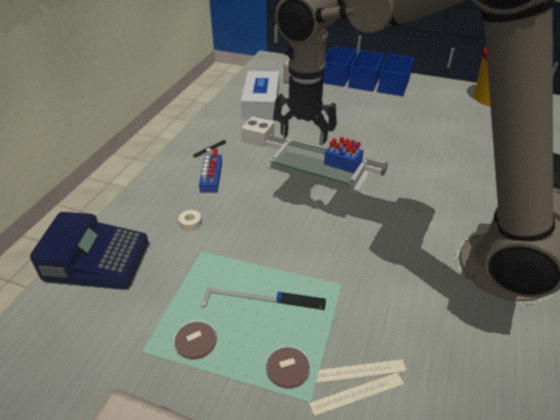

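The scene view shows the shelf near (185,300), with the red nut at about (168,312) through the deck and the rack at (158,280). The hook lies from (268,182) to (345,208), with its foot at the right end. The dishes are at (303,160) and (354,185).

Next I'll convert these to world positions.

```bash
cat > h.py <<'E'
import numpy as np, cv2
from workcell import r, optics, command_gripper
from scipy.spatial.transform import Rotation as Ro
def ray(m,uv):
    uv=np.atleast_2d(np.array(uv,float)); d=np.c_[uv,np.ones(len(uv))]@np.linalg.inv(m["K"]).T
    return -m["R"].T@m["t"], d@m["R"]
def onplane(m,uv,z):
    c,d=ray(m,uv); return c+d*((z-c[2])/d[:,2])[:,None]
def wristmodel():
    s=r.read_state(); m=dict(optics.camera_model("wrist")); T=np.eye(4)
    T[:3,:3]=Ro.from_quat(s["eef_rot"]).as_matrix(); T[:3,3]=s["eef_pos"]
    C=np.linalg.inv(T@m["tool_from_camera"]); m["R"]=C[:3,:3]; m["t"]=C[:3,3]; return m
def cent(mask):
    n,l,st,c=cv2.connectedComponentsWithStats(mask.astype(np.uint8)); return [(st[i,4],c[i].round(1).tolist()) for i in range(1,n) if st[i,4]>6]
def quat(yaw): # tool down, tool x along world yaw
    return (Ro.from_euler('z',yaw)*Ro.from_euler('x',np.pi)).as_quat()
E
python3 - <<'E'
from h import *
for n,box in(("scene",(220,130,420,260)),("side",(130,240,350,400))):
    f=np.load(n+"0.npz"); m=optics.camera_model(n); p=f["p"]; hsv=cv2.cvtColor(p,cv2.COLOR_RGB2HSV)
    # nut: red
    red=((hsv[...,0]<8)|(hsv[...,0]>172))&(hsv[...,1]>110)&(hsv[...,2]>60)
    print(n,"red",cent(red))
    x0,y0,x1,y1=box; roi=np.zeros(red.shape,bool); roi[y0:y1,x0:x1]=1
    dark=roi&(hsv[...,2]<60); 
    for a,c in cent(dark): print(" dark",a,c,onplane(m,[c],.015).round(3).tolist())
    teal=roi&(hsv[...,0]>60)&(hsv[...,0]<95)&(hsv[...,1]>60)
    cs,_=cv2.findContours(teal.astype(np.uint8),0,2); c=max(cs,key=cv2.contourArea)
    rr=cv2.minAreaRect(onplane(m,c[:,0],.002)[:,:2].astype(np.float32)); print(" pad",rr)
f=np.load("scene0.npz");m=optics.camera_model("scene")
print("base",onplane(m,[(120,175)],0).round(3))
print("nut",onplane(m,[(168,312)],.004).round(3))
print("deck corners",onplane(m,[(136,296),(188,262),(235,318),(187,345)],.033).round(3).tolist())
print("foot end",onplane(m,[(345,207)],.005).round(3),"grip",onplane(m,[(267,181),(293,190)],.02).round(3).tolist())
a=cv2.resize(f["p"][240:400,90:260],None,fx=4.4,fy=3.7,interpolation=2)
a=cv2.resize(f["p"][250:380,100:250],None,fx=4.5,fy=4.5,interpolation=2); cv2.imwrite("pics/shelf.png",a[...,::-1])
E
```

```text
scene red [(np.int32(73), [321.2, 83.2]), (np.int32(189), [154.2, 269.5]), (np.int32(27), [143.0, 265.9]), (np.int32(61), [167.6, 273.8]), (np.int32(35), [163.5, 279.8]), (np.int32(130), [309.0, 313.4]), (np.int32(69), [298.6, 340.6])]
 dark 47 [380.2, 131.6] [[0.519, 0.746, 0.015]]
 dark 1330 [238.0, 165.8] [[0.268, 0.26, 0.015]]
 dark 197 [277.3, 183.7] [[0.423, 0.282, 0.015]]
 dark 25 [390.0, 258.4] [[0.858, 0.263, 0.015]]Traceback (most recent call last):
  File "<stdin>", line 11, in <module>
ValueError: max() iterable argument is empty
```

```bash
python3 - <<'E'
from h import *
for n,box in(("scene",(220,130,420,260)),("side",(130,240,350,400))):
    f=np.load(n+"0.npz"); m=optics.camera_model(n); p=f["p"]; hsv=cv2.cvtColor(p,cv2.COLOR_RGB2HSV)
    x0,y0,x1,y1=box; roi=np.zeros(p.shape[:2],bool); roi[y0:y1,x0:x1]=1
    pt=p[225,350] if n=="scene" else p[270,220]; print(n,"teal",pt,cv2.cvtColor(pt[None,None],cv2.COLOR_RGB2HSV))
    for a,c in cent(roi&(hsv[...,2]<60)): print(" dark",a,c,onplane(m,[c],.015).round(3).tolist())
f=np.load("scene0.npz");m=optics.camera_model("scene")
print("base",onplane(m,[(120,175)],0).round(3))
print("nut",onplane(m,[(168,312)],.004).round(3))
print("deck corners",onplane(m,[(136,296),(188,262),(235,318),(187,345)],.033).round(3).tolist())
print("foot end",onplane(m,[(345,207)],.005).round(3),"grip",onplane(m,[(267,181),(293,190)],.02).round(3).tolist())
a=cv2.resize(f["p"][250:380,100:250],None,fx=4.5,fy=4.5,interpolation=2); cv2.imwrite("pics/shelf.png",a[...,::-1])
E
```

```text
scene teal [163 192 173] [[[ 70  39 192]]]
 dark 47 [380.2, 131.6] [[0.519, 0.746, 0.015]]
 dark 1330 [238.0, 165.8] [[0.268, 0.26, 0.015]]
 dark 197 [277.3, 183.7] [[0.423, 0.282, 0.015]]
 dark 25 [390.0, 258.4] [[0.858, 0.263, 0.015]]
side teal [139 174 153] [[[ 72  51 174]]]
 dark 276 [137.4, 259.3] [[0.839, 0.31, 0.015]]
 dark 412 [302.6, 300.6] [[0.424, 0.286, 0.015]]
base [[-0.001 -0.024  0.   ]]
nut [[ 0.522 -0.26   0.004]]
deck corners [[0.442, -0.293, 0.033], [0.459, -0.131, 0.033], [0.675, -0.171, 0.033], [0.642, -0.298, 0.033]]
foot end [[0.642 0.352 0.005]] grip [[0.393, 0.266, 0.02], [0.482, 0.29, 0.02]]
```

View pics/shelf.png

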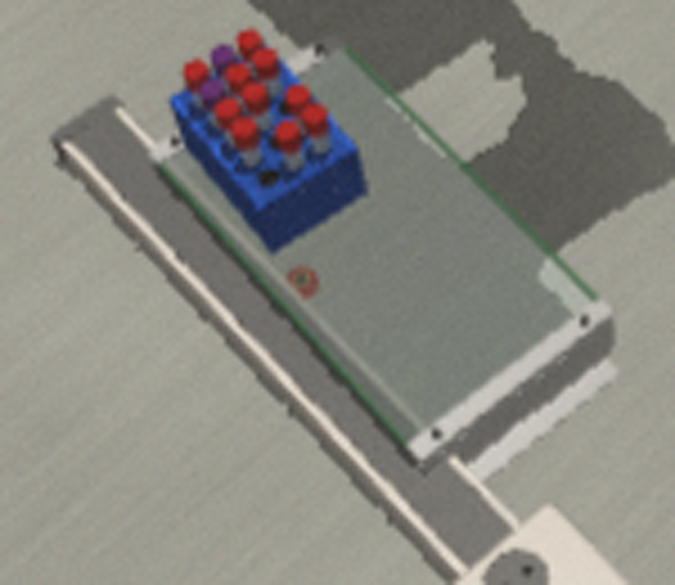

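The crop shows the deck's front edge running from (345,47) to (608,303), the back edge from (152,158) to (412,458), and the nut at (303,281). Next I'll take one close look at the shelf and one at the hook.

```bash
python3 - <<'E'
from h import *
f=np.load("scene0.npz");m=optics.camera_model("scene")
c=lambda L:[(100+u/4.5,250+v/4.5) for u,v in L]
print("deck FL FR BL BR",onplane(m,c([(345,47),(608,303),(152,158),(412,458)]),.033).round(4).tolist())
print("nut",onplane(m,c([(303,281)]),.006).round(4))
print("duct",onplane(m,c([(130,122),(260,265),(425,430),(480,488)]),.02).round(4).tolist())
import sys
q=r.read_state()["eef_rot"]; print(Ro.from_quat(q).as_matrix().round(2).tolist())
# wrist camera sits at +x_tool; view axis tilts to -x_tool
def look(name,pos,yaw):
    r.reach(pos,quat(yaw)); r.hold(.2); m=wristmodel(); p,d=optics.get_image("wrist")
    cv2.imwrite(f"pics/{name}.png",p[...,::-1]); np.savez(name+".npz",p=p,d=d,**{k:m[k] for k in"KRt"})
    print(name,r.read_state()["time_s"],r.read_state()["joint_positions"].round(2) if hasattr(r.read_state()["joint_positions"],'round') else r.read_state()["joint_positions"])
look("w_shelf",[.55,-.2,.30],np.pi/2)
look("w_hook",[.5,.27,.28],np.pi/2)
E
```

```text
deck FL FR BL BR [[0.432, -0.1482, 0.033], [0.6742, -0.1691, 0.033], [0.4109, -0.2758, 0.033], [0.6626, -0.3027, 0.033]]
nut [[ 0.5231 -0.2631  0.006 ]]
duct [[0.3712, -0.2646, 0.02], [0.5053, -0.2766, 0.02], [0.6497, -0.2837, 0.02], [0.6956, -0.2871, 0.02]]
[[0.0, 1.0, -0.0], [1.0, -0.0, 0.0], [0.0, -0.0, -1.0]]
w_shelf 1.1917 [-0.48  0.43  1.27  0.    1.44 -0.48]
w_hook 3.1667 [ 0.36  0.41  1.36 -0.    1.37  0.36]
```

View pics/w_shelf.png

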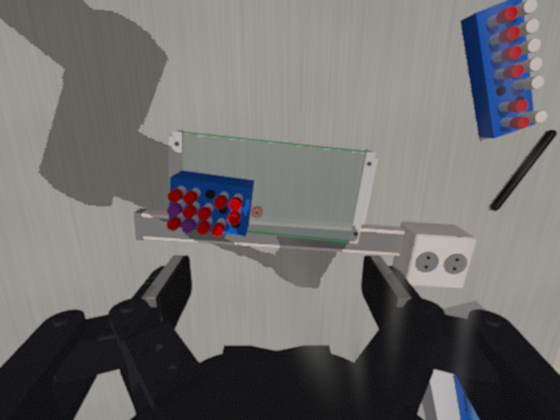

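View pics/w_hook.png

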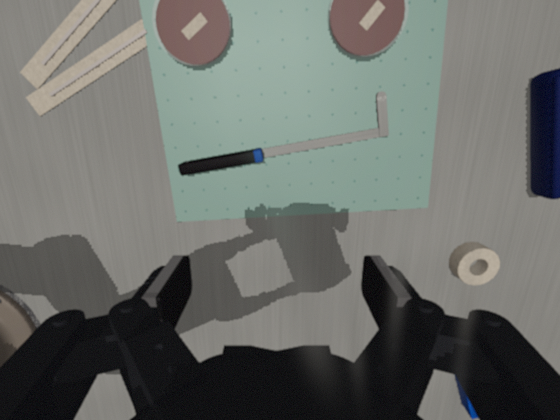

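The shelf view shows the deck's front edge from (183,133) to (375,152), the nut at (257,212) and the duct's lip at about (255,228) to (355,232). The hook view shows the grip from (181,168) to (258,154) and the foot at (382,130) to (381,95).

```bash
python3 - <<'E'
from h import *
f=np.load("w_shelf.npz");m=f;p=f["p"]
hsv=cv2.cvtColor(p,cv2.COLOR_RGB2HSV).astype(int)
P=lambda L,z:onplane(m,L,z)[:,:2].round(4).tolist()
print("deck FL FR BR",P([(176,131),(376,152),(358,241)],.033)); print("duct",P([(255,228),(352,232)],.02))
print("duct outside front edge",P([(140,211),(400,231)],.02))
s=p[195:230,245:275].astype(int); red=(s[...,0]-s[...,1]>25); ys,xs=np.nonzero(red); print(len(xs)); nut=(xs.mean()+245,ys.mean()+195); print("nut",nut,P([nut],.006))
f2=np.load("w_hook.npz");p2=f2["p"];roi=np.zeros(p2.shape[:2],np.uint8);roi[120:190,170:275]=1
hs=cv2.cvtColor(p2,cv2.COLOR_RGB2HSV)
dk=(hs[...,2]<70)&(roi>0); ys,xs=np.nonzero(dk); pts=onplane(f2,np.c_[xs,ys],.026)[:,:2]
rr=cv2.minAreaRect(pts.astype(np.float32)); print("grip rect",rr, pts.mean(0))
wh=(hs[...,1]<35)&(hs[...,2]>110); ro=np.zeros_like(roi);ro[85:162,262:395]=1; 
n,l,st,c=cv2.connectedComponentsWithStats((wh&(ro>0)).astype(np.uint8)); k=1+st[1:,4].argmax(); ys,xs=np.nonzero(l==k)
w=onplane(f2,np.c_[xs,ys],.007)[:,:2]; b=w[xs<370]; 
vx,vy,x0,y0=cv2.fitLine(b.astype(np.float32),2,0,.01,.01).ravel(); print("blade yaw",np.arctan2(vy,vx),x0,y0,len(w))
d=np.array([vx,vy])*np.sign(vx); nn=np.array([-d[1],d[0]]); 
print("along max",(w@d).max(),"lat max",(w@nn).max(),"blade lat",(b@nn).mean()); gp=d*((w@d).max()-.206)+nn*(b@nn).mean()
print("grip point",gp, "grip px along", (pts@d).min()-gp@d,(pts@d).max()-gp@d)
E
```

```text
deck FL FR BR [[0.4213, -0.1435], [0.6803, -0.1698], [0.6674, -0.2966]]
duct [[0.5189, -0.282], [0.6613, -0.2881]]
duct outside front edge [[0.354, -0.256], [0.7316, -0.2864]]
83
nut (np.float64(256.56626506024094), np.float64(211.27710843373495)) [[0.5206, -0.2609]]
grip rect ((0.4231511950492859, 0.28559577465057373), (0.09727860987186432, 0.01660354807972908), 9.86958122253418) [0.42389126 0.28575828]
blade yaw 0.12640904 0.541191 0.33865795 6899
along max 0.6852697157709572 lat max 0.3155262911449906 blade lat 0.26772643126183415
grip point [0.44169265 0.32601305] grip px along -0.07208892842722053 0.02516046985708903
```

```bash
python3 - <<'E'
from h import *
f2=np.load("w_hook.npz")
B=onplane(f2,[(268,152.5),(372,136)],.006)[:,:2]; F=onplane(f2,[(387,115)],.007)[0,:2]
y=np.arctan2(*(B[1]-B[0])[::-1]); print("blade yaw",y, "foot outer",F)
yaw=.172; d=np.array([np.cos(yaw),np.sin(yaw)]); n=np.array([-d[1],d[0]])
gp=np.array([.423,.2856])+.0214*d; print(gp,"foot outer along",(F-gp)@d,"blade lat",(B-gp)@n)
gp=gp+d*np.clip((F-gp)@d-.206,-.006,.006)/2
q=quat(yaw+np.pi); command_gripper(.055,force=120)
r.reach([*gp,.12],q); print(r.read_state()["joint_positions"])
print("hit",r.move_straight([*gp,.0285],speed=.08,max_force=6))
print(r.read_state()["eef_pos"]); command_gripper(0.0,force=120); s=r.read_state(); print(s["grip_width"],s["grip_force"],s["contact_force"])
p=s["eef_pos"]; r.move_straight([p[0],p[1],.16],speed=.12); s=r.read_state(); print(s["time_s"],s["grip_width"],s["contact_force"],s["torque"])
im,_=optics.get_image("side"); cv2.imwrite("pics/lift.png",im[...,::-1])
np.save("zg.npy",p)
E
```

```text
blade yaw 0.1537960218932271 foot outer [0.64236398 0.34332314]
[0.44408423 0.28926268] foot outer along 0.20460664195841782 blade lat [-0.00126303 -0.00377929]
[ 4.32908130e-01  4.98791688e-01  1.69255887e+00 -6.07189783e-05
  9.49399933e-01 -1.30887559e+00]
hit False
[0.44373558 0.2893188  0.02898128]
0.013525297228980696 117.64049649238586 [-0.58469079 -1.09245497  5.32264151]
8.0417 0.013763655622614198 [-0.38569323 -0.33387379 -0.19532869] [ 0.03004605  0.038682   -0.02614912]
```

View pics/lift.png

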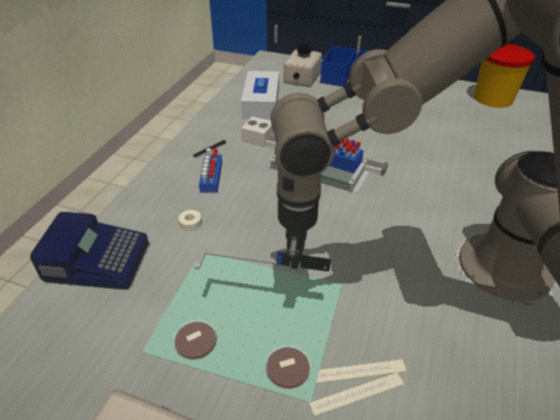

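The hook is level in the hand, with its grip at about (305,261) and its foot at (198,264). Next I'll bring it in front of the shelf, insert it on the nut's -y side and touch the duct.

```bash
cat >> h.py <<'E'
TH=-1.669; F0=np.array([.552,-.158]); SX=np.array([np.cos(TH),np.sin(TH)]); SY=np.array([-SX[1],SX[0]])
Z=.029
def tcp(nx,ny,a=.06,z=Z): # nose centre at shelf_front (nx,ny)
    y=TH-a; R=np.array([[np.cos(y),-np.sin(y)],[np.sin(y),np.cos(y)]])
    w=F0+SX*nx+SY*ny-R@np.array([.200,.044]); return [*w,z],quat(y+np.pi)
def nose(a=.06):
    y=TH-a; R=np.array([[np.cos(y),-np.sin(y)],[np.sin(y),np.cos(y)]])
    w=np.array(r.read_state()["eef_pos"])[:2]+R@np.array([.200,.044])-F0; return np.array([w@SX,w@SY])
def force():
    f=np.array(r.read_state()["contact_force"]); return np.array([f[:2]@SX,f[:2]@SY,f[2]])
def snap(name,cam="scene",box=None,k=4):
    p,_=optics.get_image(cam)
    if box: x0,y0,x1,y1=box; p=cv2.resize(p[y0:y1,x0:x1],None,fx=k,fy=k,interpolation=2)
    cv2.imwrite(f"pics/{name}.png",p[...,::-1])
E
python3 - <<'E'
from h import *
p,q=tcp(-.045,-.054,z=.15); r.reach(p,q); print(r.read_state()["time_s"])
p,q=tcp(-.045,-.054); print("down",r.move_straight(p,q,speed=.1,max_force=4)); r.hold(.3); print(force(),r.read_state()["eef_pos"])
np.save("f0.npy",force())
p,q=tcp(.085,-.054); print("in",r.move_straight(p,q,speed=.08,max_force=4),nose(),force())
p,q=tcp(.125,-.054); print("touch",r.move_straight(p,q,speed=.02,max_force=2.5),nose(),force(),r.read_state()["time_s"])
snap("ins",box=(100,230,250,360))
E
```

```text
9.4417
down False
[ 0.68531388  0.62646237 -1.48359507] [0.49086852 0.09651468 0.02926546]
in False [ 0.08464309 -0.05405814] [-0.20155101  0.34578434 -0.90956534]
touch True [ 0.11087709 -0.05448352] [-1.27300692  0.22604369  0.18965009] 14.1333
```

View pics/ins.png

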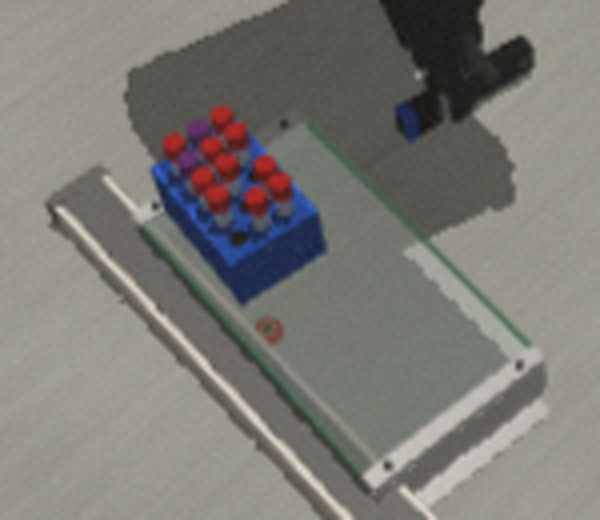

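The nose touched the duct at shelf x of about 0.117, with the foot hidden by the rack; the nut is still in place at crop (270,330). Next I'll slide along +y under light force regulation.

```bash
cat > slide.py <<'E'
from h import *
import sys
yend=float(sys.argv[1]); a=.06
c=nose(a); y=c[1]; x=c[0]; log=[]
while y<yend:
    y+=.003; p,q=tcp(x,y,a); st=r.move_straight(p,q,speed=.03,max_force=8)
    F=np.mean([force() for _ in range(3)],0); N=.2-F[0]; log.append((*(nose(a)*1000).round(1),round(N,1),round(F[1],1),round(F[2],1)))
    x+=np.clip(.0003*(2.5-N),-.0009,.0007)
    if st or N>10 or abs(F[1])>9: print("STOP",st); break
for l in log: print(*l)
print(r.read_state()["time_s"])
E
python3 slide.py -.012; python3 -c "
from h import *; snap('sl1',box=(100,230,250,360))"
```

```text
110.7 -51.7 1.3 -0.8 -0.4
110.8 -48.8 4.7 -1.3 -0.8
110.6 -45.1 3.3 -0.6 -1.1
110.4 -42.2 1.2 -0.9 -0.1
110.5 -39.5 5.3 -1.1 -1.8
110.2 -35.7 -0.1 0.6 -0.8
110.1 -34.0 5.2 -2.5 1.6
110.0 -29.7 0.9 0.8 -1.4
110.0 -27.8 4.4 -1.3 -0.0
109.9 -23.8 0.2 -0.2 -0.3
109.8 -22.1 4.4 -3.3 0.8
109.7 -18.2 2.1 -0.3 -1.9
109.8 -15.2 4.2 -1.0 0.4
109.6 -12.0 1.9 0.1 -0.0
109.6 -9.2 2.0 -0.3 -1.2
17.9417
```

View pics/sl1.png

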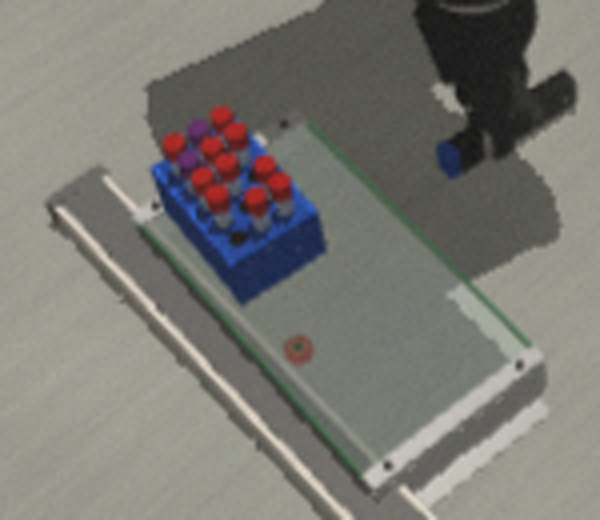

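The nut has moved to crop (298,349), so it is coming along the duct and starting to leave it. I'll keep sliding and track it by colour.

```bash
cat >> h.py <<'E'
def nutpos():
    p,_=optics.get_image("scene"); m=optics.camera_model("scene"); s=p.astype(int)
    k=(s[...,0]-s[...,1]>22)&(s[...,0]-s[...,2]>15)
    yy,xx=np.indices(k.shape); W=onplane(m,np.c_[xx.ravel(),yy.ravel()],.006)[:,:2]-F0
    sx=(W@SX).reshape(k.shape); sy=(W@SY).reshape(k.shape)
    k&=(sx>-.09)&(sx<.115)&(sy>-.04)&(sy<.122)
    n,l,st,c=cv2.connectedComponentsWithStats(k.astype(np.uint8))
    out=[]
    for i in range(1,n):
        if st[i,4]>5: out.append((int(st[i,4]),round(float(sx[l==i].mean()),4),round(float(sy[l==i].mean()),4)))
    return sorted(out)[::-1]
E
python3 -c "
from h import *;print(nutpos())"
python3 slide.py .012 ;python3 -c "
from h import *;print(nutpos())"
```

```text
[(33, 0.1026, 0.0048)]
109.5 -6.0 4.5 -0.5 -0.9
109.3 -2.8 1.0 -0.6 -0.7
109.3 -0.1 2.2 -1.1 -1.5
109.3 2.9 4.3 -0.3 -1.1
109.1 6.3 3.2 -0.2 -1.2
108.9 9.0 2.3 0.3 -0.8
108.8 11.8 2.2 -1.7 -1.3
108.8 15.1 2.4 -0.9 -0.4
20.05
[(29, 0.0959, 0.0146)]
```

```bash
python3 slide.py .034 ;python3 -c "
from h import *;print(nutpos()); snap('sl2',box=(100,230,250,360))"
```

```text
108.7 18.1 3.1 -1.2 0.4
108.6 21.0 4.0 -1.7 -1.2
108.5 24.5 2.1 -1.1 -1.2
108.4 27.4 1.9 -0.5 -0.5
108.4 30.2 3.1 -1.0 -1.8
108.2 33.0 3.9 -1.3 -1.3
108.1 36.4 1.6 -0.4 -0.6
21.8583
[(30, 0.0942, 0.0165)]
```

View pics/sl2.png

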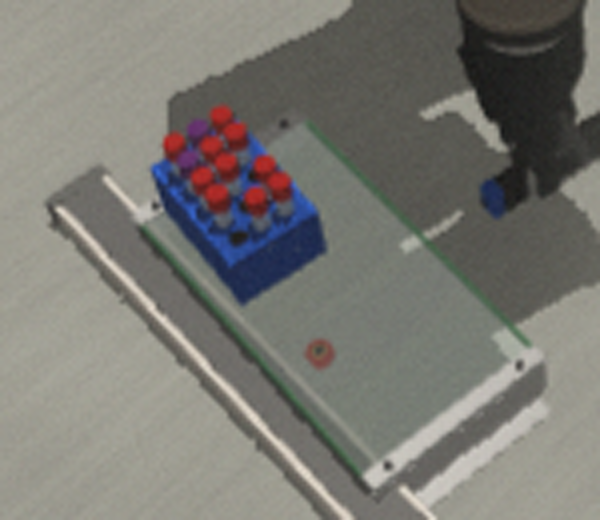

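The nut is now in front of the bar at crop (320,353), roughly mid-bar. Next I'll back off, turn the hook slightly so the bar cradles the nut, and drag it out.

```bash
python3 - <<'E'
from h import *
for x,y,a in((.095,.037,.06),(.075,.036,-.04),(.03,.036,-.04)):
    p,q=tcp(x,y,a); print(r.move_straight(p,q,speed=.04,max_force=6),nose(a),force(),nutpos())
x=nutpos()[0][1]; 
if x<.03:
    p,q=tcp(-.0075,.036,-.04); print(r.move_straight(p,q,speed=.04,max_force=6),nose(-.04),force())
r.hold(.2); print(nutpos(),r.read_state()["time_s"]); snap("out",box=(100,230,250,360))
E
```

```text
False [0.09471516 0.03708008] [ 0.78475437 -0.55382534 -0.43862921] [(31, 0.0802, 0.0177)]
False [0.07499711 0.03620899] [-0.99761619 -0.03997883 -1.05867661] [(28, 0.0627, 0.0166)]
False [0.03020861 0.0359959 ] [-0.58593595  0.29951036 -0.75216075] [(26, 0.0183, 0.0166)]
False [-0.00735306  0.03600421] [ 0.30252787  0.5319013  -1.47503628]
[(39, -0.0202, 0.0151)] 26.0583
```

View pics/out.png

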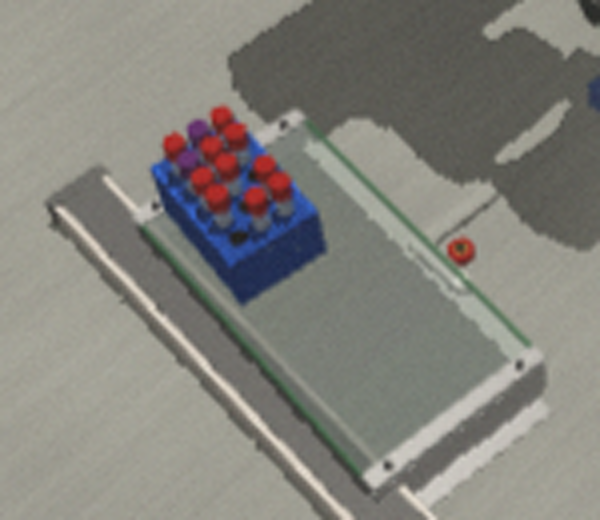

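The nut lies on the bench at crop (460,250), clear of the front edge, with its rear rim about 12 mm out. Next I'll disengage sideways, withdraw the hook and lay it back on the pad.

```bash
python3 - <<'E'
from h import *
a=-.04
for x,y,z in((-.001,.036,Z),(-.001,-.022,Z),(-.06,-.022,Z),(-.06,-.022,.16)):
    p,q=tcp(x,y,a,z); print(r.move_straight(p,q,speed=.08,max_force=6),force().round(1))
print(nutpos())
g=np.load("zg.npy"); q=quat(.172+np.pi)
r.reach([g[0],g[1],.16],q); r.hold(.3)
r.move_straight([g[0],g[1],.05],q,speed=.12)
print("down",r.move_straight([g[0],g[1],g[2]],q,speed=.03,max_force=4),r.read_state()["eef_pos"],force())
command_gripper(.05); r.move_straight([g[0],g[1],.2],q,speed=.12)
r.reach([.45,.1,.3],q); r.hold(.3); print(nutpos(),r.read_state()["time_s"])
a,_=optics.get_image("scene"); b,_=optics.get_image("side")
v=np.vstack([cv2.resize(a[130:380,90:400],(700,565))[:,:,::-1]]); cv2.imwrite("pics/fin.png",v)
cv2.imwrite("pics/fin2.png",b[...,::-1])
E
```

```text
False [ 0.5  0.5 -0.6]
False [-0.1 -0.  -0.9]
False [-0.8  0.9 -1.2]
False [-0.4  0.5 -0.5]
[(39, -0.0203, 0.015)]
down True [0.44325207 0.28909698 0.02915834] [-0.32096916  0.49853733  4.94052065]
[(38, -0.0202, 0.0148)] 36.5
```

View pics/fin.png

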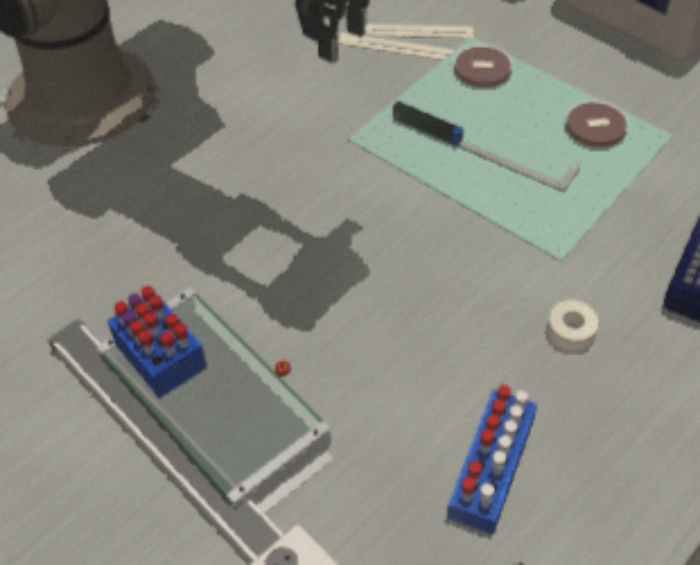

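The hook lies flat on the pad from (400,110) to (575,175), and the nut is just clear of the shelf at (283,368). The dishes and rack haven't moved, so I'm handing in.

```bash
python3 -c "
from workcell import r
print(r.finish_job())"
```

```text
the job is handed in; nothing more can be done
None
```

The nut now lies flat on the bench, its rear rim about 12 mm (by camera) clear of the shelf's front edge; the hook is back flat on the pad, the dishes and rack were left alone, and I handed the job in at about 36.5 s.

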